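# Take the whetstone out of its wedged base and set it to dry

## Task

Put the wet whetstone to dry: draw the pale wooden wedge of its base right out to its stop, then press down the end of the stone next to the wedge so that the other end tips up out of the base. Take the stone by that raised end, lay it flat on the bare worktop and let go; then take it again across its middle and set it level, cream side up, on the two rungs of the steel drying stand, between the guides. Do not let the stone drop, leave the wedge drawn, and leave the mug, lemon and scissors where they are.

Things in the scene. Friction and masses are not known exactly. Their poses are not given: they have to be found in the camera images.
- stone_base: Wooden whetstone base, fixed, 212 long (its x, -116 to +96 mm) by 87 wide (y) by 59 mm high to the rim. Origin on the worktop under the recess centre; z up. The stone lies flush with the rim in the 163 x 59 mm recess, 1.5 mm free all round, walls 14 mm thick. A brass strap stands 2 mm proud of the rim at x -70 to -104, y -32 to -41 mm. While the wedge behind its -x end is in, the stone cannot tip.
- bed_edge (a point): Crosswise edge in the recess floor, under the stone, 2 mm to -x of its middle and 33 mm above the worktop. On +x of it the floor is level; on -x it falls away at 18 degrees. A stone pressed down at its -x end (under 2 N needed) rocks over this edge onto the slope and stays there when let go, tipped 18 degrees: its +x end is up some 25 mm, the top there 19 to 24 mm above the rim.
- wedge (a joint): How far the pale wooden wedge is drawn, in m: 0 to 0.008 at the start (driven in), 0.060 at its outer stop. It slides level out of the base's -y side, along (-0.122, -0.993, 0) in the base's frame, and cannot be lifted out. It is stiff: about 5 N of friction plus 25 N per m/s, and it stays where it is left.
- wedge_grip (a point): Middle of the wedge's handle, 49 mm above the worktop and 9 mm below the handle's top; moves with the wedge. The handle sticks out of the base's -y side near its -x end, 18 mm thick along the base's x (pinch it so, from above), 42 mm long, 20 mm high, with a 26 mm thick bead 20 to 30 mm beyond this point at its outer end. The base's side wall is 20 mm the other way at the start.
- whetstone: Two-layer whetstone, brown below and cream on top, 160 x 56 x 26 mm, about 0.4 kg. Origin at the centre of its underside; x along the stone, y across, z up. At the start it lies in the base, its x along the base's x, underside 33 mm and top 59 mm above the worktop. The worktop midway between base and stand is bare.
- press_end (a point): On the whetstone's top face, midway across, 14 mm from its -x end (the end next to the wedge): where to press. It starts 59 mm above the worktop; with the stone tipped it is about 38 mm above the worktop and 5 mm further to the base's -x.
- lift_end (a point): On the whetstone's top face, midway across, 14 mm from its +x end: the end that tips up.
- drying_stand: Drying stand of 6 mm steel wire, fixed. Origin on the worktop under its centre; x along its length, z up. Side guides (upright wires at x +-50, y +-38 mm, 56 mm high) leave 7 mm on each side of the stone; end loops at x +-88 mm, 63 mm high, leave 5 mm at each end. Between the rungs nothing is higher than 8 mm, so fingers have room beside the stone's middle.
- stand_seat (a point): Centre of the drying stand, 40 mm above the worktop, level with the tops of the two rungs (at x +-50 mm across the stand) that the stone's underside rests on. The seated stone's origin is here, its x along the stand's x, either way round.
- mug_1: Small green and white mug, 64 x 89 x 48 mm, near the back: leave it alone. Origin at the centre of its underside.
- lemon_1: Lemon, 71 x 53 x 51 mm, at the back right: leave it alone. Origin at the centre of its underside.
- scissors_1: Kitchen scissors with blue handles, 199 x 87 x 9 mm, lying near the worktop's front edge: leave them alone. Origin at the centre of their underside.
Mind the look-alikes: they are no part of the job. Leave any blue look-alike of the whetstone alone. Of the things shaped like the drying_stand, the steel one is meant.

How it is judged:
By the outcome, as a careful person would: the job done as asked, in the order asked, and still so for the second after the job is handed in, with the robot touching nothing.
It also fails if it takes over 72 s, if anything falls off the work surface, if the arm or the gripper's body presses on something with over 40 N, if the wrist force passes 120 N, or if a joint passes its speed limit or range.

## Robot

A 7-joint arm with a two-finger parallel gripper is mounted at the origin on a cart in front of the work surface, level with it; the furniture and walls round the work are solid. World frame = base frame: x ahead of the robot, y to its left, z up, the work surface at z = 0. Lengths are in m, angles in rad, forces in N, time in s.
With the tool pointing down it reaches from about 0.425 to 0.925 m from the base axis. Payload 6.8 kg.
Tool frame: the origin (TCP) lies midway between the tips of the shut fingers; the grasp point (between the pads) lies 19 mm behind it; z points along the fingers, y is the line along which they close (so a half turn about z gives the same grasp; the last joint's range is limited). The gripper opens to 85 mm and grips with 20 to 120 N. Pads are 22 mm wide; open, the fingers measure 114 mm over their backs; the gripper's body (76 mm by 85 mm) begins 54 mm behind the grasp point. The pads swing forward as they close: fully open they stand 13 mm farther back than shut.
Start: joints at [-1.422, 0.477, 0.022, 1.555, -0.011, 1.109, -0.083], TCP at [0.171, 0.653, 0.231] pointing down, gripper open.
Joint ranges: [-2.96, 2.96], [-0.34, 2.1], [-1.41, 1.46], [0.24, 2.44], [-1.37, 4.51], [0.17, 1.92], [-2.96, 2.96]. Speed limits (rad/s): [2.39, 2.39, 3.14, 3.14, 3.14, 3.14, 3.14].

## Interface

Orientations are given as a rotation vector (axis times angle).
In Python, from bench import status, vision, r gives the robot as it stands. The module is installed in compiled form; this text tells all that it offers.
- The arm moves only by the shell command python3 -m handwheel 'ROWS' [OPENING] [FORCE]. ROWS is JSON, a list of rows, each an object with "dp": the shift along the tool's x, y, z in m, a list of three; "delta_rot": the turn, a rotation vector about the tool's x, y, z in rad, a list of three. In form: [{"dp": [x, y, z], "delta_rot": [rx, ry, rz]}, ...]. A call has 1 to 12 rows; each row is the pose to reach, as a shift and turn from the pose commanded when the call began, along the tool's axes at that moment; what a row does not reach only later rows make up. A row lasts 1/8 s, in which the tool goes at most 62.5 mm and 10.7 degrees, less where a joint would pass 70% of its speed; a pose out of reach is approached as far as the arm can. A call with a gripper value outside its range is refused whole. OPENING is the opening, from 0 (shut) to 1 (fully open), set as the call begins (- or left out, the last holds). The fingers move at their own pace and stop on an object; FORCE is the grip in N (left out, the last holds). Time passes only in rows, so rows that repeat a pose let the fingers close. It gives the time, the measured TCP pose, the force, the opening and the grip force at its end, in the units of the state.
- status.get_obs(): the state, without advancing time (a new reading comes with each control period).
- vision.grab_frame(name): name is "side" or "top"; returns a dict with "img" (384x512x3 uint8, blue, green, red), "fovy" (degrees; the focal length in pixels is half the picture's height over the tangent of half this angle, whatever the lens; pixels are square), "cx", "cy" (the principal point, pixels), "world_from_camera" (4x4, takes a point from camera to world coordinates). Camera axes: x right, y up, looking along -z (the intrinsics and any distortion apply to the point x, -y, -z); pixel columns grow to the right and rows downward; lengths in m; the calibration is good to about 2 mm. A picture is of the moment at which its call begins. There is no depth.
- r.hand_in(): hands the job in; it is judged then, once.
The state is a dict: "clock": time; "joints": joint angles; "qvel": joint speeds; "tau": joint torques, N m; "tcp_pos": TCP position; "orientation": TCP orientation; "contact_force": force on the tool from outside, world axes, zero at the start; "moment": the same for the moment, N m; "grip_width": finger opening in m; "gripper_force": force on a finger pad.
Only numpy, scipy, OpenCV 4.12 (cv2) and the standard library are available. Lean on these libraries where they do the work, as an engineer would, in place of code of your own. Each camera call takes 0.05 s, during which the arm holds its last target. There are 200 camera calls.

## Working session

There is one attempt and no reset: what is moved stays moved. The work goes in short steps, Python scripts to look and compute and a shell command to move; the robot and the scene stay as the last step left them, time stands still between calls to the robot, and variables do not carry over. Pictures are saved under pics/ and viewed, at most 10 in all, crops included, and the job is handed in when it is done.

```bash
mkdir -p pics; cat > h.py <<'E'
import numpy as np, cv2
from bench import status, vision, r
def snap(n,tag):
    f=vision.grab_frame(n); cv2.imwrite(f'pics/{tag}.png',f['img'])
    np.savez(f'pics/{tag}.npz',**f); return f
E
python3 - <<'E'
from h import *
for n in('side','top'):
    f=snap(n,n+'0'); print({k:v for k,v in f.items() if k!='img'})
print(status.get_obs())
E
```

```text
{'fovy': 54.17138628586112, 'cx': 261.10447607636723, 'cy': 196.95677768732975, 'world_from_camera': array([[-0.99249577,  0.04169925, -0.11494921,  0.39516095],
       [-0.12212356, -0.38540902,  0.91462873,  1.15566352],
       [-0.00616313,  0.92180316,  0.38760929,  0.58909097],
       [ 0.        ,  0.        ,  0.        ,  1.        ]])}
{'fovy': 53.169629995576514, 'cx': 259.82369901987914, 'cy': 201.98534134324836, 'world_from_camera': array([[-0.0040872 ,  0.9875267 , -0.15739855,  0.38410266],
       [-0.9999809 , -0.00476598, -0.00393527, -0.07668229],
       [-0.00463634,  0.15737945,  0.98752732,  1.21798366],
       [ 0.        ,  0.        ,  0.        ,  1.        ]])}
{'clock': 0.1, 'joints': array([-1.42209524,  0.47771465,  0.02232376,  1.55630406, -0.01153581,
        1.1092936 , -0.08306612]), 'qvel': array([-0.00058734, -0.00293904,  0.00019889, -0.00334896,  0.00029596,
       -0.00100737,  0.00276321]), 'tau': array([ 5.02022303e-03, -5.97751129e+01,  1.61401413e+00, -2.81949681e+01,
        1.28426857e-02,  5.03620191e-03,  2.08916754e-05]), 'tcp_pos': array([0.17129941, 0.65237671, 0.23044491]), 'orientation': array([-4.02171907e-01, -3.11561208e+00,  2.49332086e-03]), 'contact_force': array([0.34239497, 0.24907792, 0.22658323]), 'moment': array([ 0.03859425, -0.01191175,  0.01947486]), 'gripper_force': 0.0, 'grip_width': 0.08563232093265337}
```

View pics/side0.png

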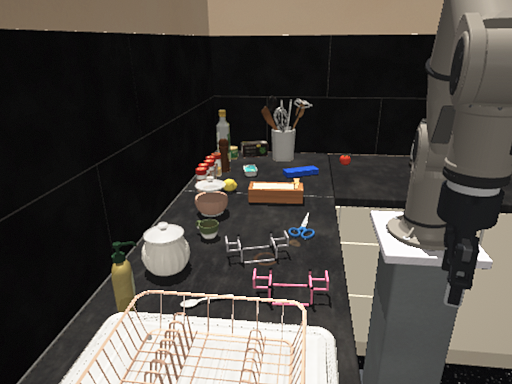

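View pics/top0.png

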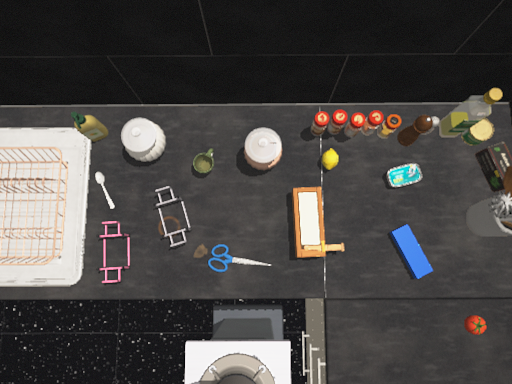

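The side view shows the base at about (276,193), the steel stand at (257,248) and the pink stand at (290,288). In the top view the base is at (309,222) with the wedge handle at (330,247), and the steel stand is at (173,217). Next I'll enlarge the relevant areas.

```bash
python3 - <<'E'
import cv2,numpy as np
t=cv2.imread('pics/top0.png');s=cv2.imread('pics/side0.png')
def c(i,x,y,w,h):return cv2.resize(i[y:y+h,x:x+w],(400,300),interpolation=cv2.INTER_CUBIC)
cv2.imwrite('pics/c0.png',np.vstack([np.hstack([c(t,270,180,100,75+15)[:300],c(t,125,180,100,75)]),np.hstack([c(s,236,165,80,60),c(s,216,220,80,60)])]))
E
```

```text
(no output)
```

View pics/c0.png

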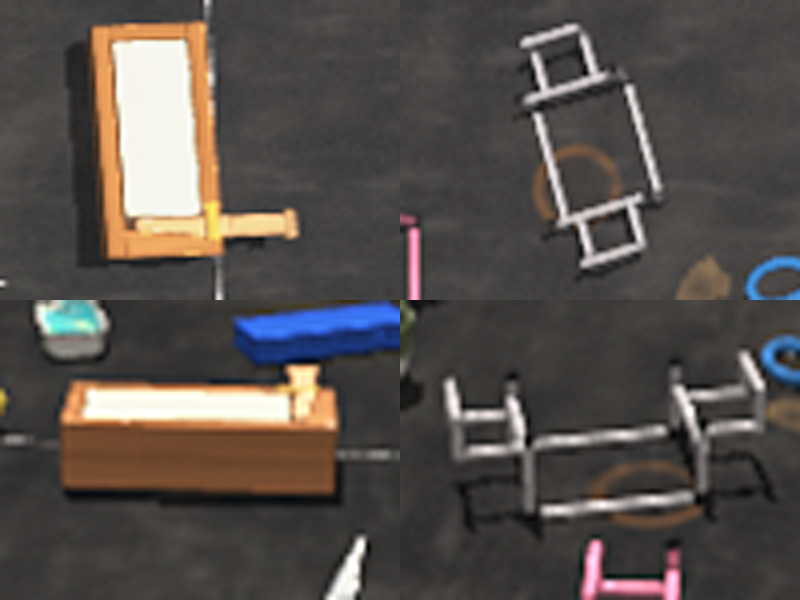

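The crops show the stone's cream top, the handle and its bead clearly, and the stand's rungs, loops and rails. I'll make bigger crops of the stand and compute the stone and wedge positions.

```bash
cat >> h.py <<'E'
def ray(f,uv):
    F=192/np.tan(np.radians(float(f['fovy']))/2); T=f['world_from_camera']
    uv=np.atleast_2d(np.asarray(uv,float))
    d=np.c_[(uv[:,0]-f['cx'])/F,-(uv[:,1]-f['cy'])/F,-np.ones(len(uv))]@T[:3,:3].T
    return T[:3,3],d
def plane(f,uv,z):
    o,d=ray(f,uv); return o+d*((z-o[2])/d[:,2])[:,None]
def tri(f,a,g,b):
    o,d=ray(f,a);p,e=ray(g,b);out=[]
    for i in range(len(d)):
        M=np.c_[d[i],-e[i]];s=np.linalg.lstsq(M,p-o,rcond=None)[0]
        A=o+d[i]*s[0];B=p+e[i]*s[1];out.append(np.r_[(A+B)/2,np.linalg.norm(A-B)])
    return np.array(out)
def proj(f,P):
    F=192/np.tan(np.radians(float(f['fovy']))/2); T=f['world_from_camera']
    q=(np.atleast_2d(P)-T[:3,3])@T[:3,:3]
    return np.c_[f['cx']+F*q[:,0]/-q[:,2],f['cy']-F*q[:,1]/-q[:,2]]
def cream(f,box):
    x,y,w,h=box;h_=cv2.cvtColor(f['img'],cv2.COLOR_BGR2HSV)
    m=((h_[...,1]<50)&(h_[...,2]>190)).astype(np.uint8);k=np.zeros_like(m);k[y:y+h,x:x+w]=1
    m*=k;n,l,st,c=cv2.connectedComponentsWithStats(m);i=1+np.argmax(st[1:,4])
    return (l==i).astype(np.uint8)
def load(t):
    return dict(np.load(f'pics/{t}.npz'))
E
python3 - <<'E'
from h import *
np.set_printoptions(precision=4,suppress=True)
T=load('top0');S=load('side0')
R={}
for n,f,b in(('t',T,(285,180,45,80)),('s',S,(245,175,65,35))):
    m=cream(f,b);c=cv2.findContours(m,0,1)[0][0]
    M=cv2.moments(m,True);cc=(M['m10']/M['m00'],M['m01']/M['m00'])
    q=cv2.minAreaRect(c);print(n,m.sum(),cc,q,cv2.boxPoints(q).tolist());R[n]=cc
    p=plane(f,c[:,0,:].astype(float),.059)[:,:2]
    q=cv2.minAreaRect(p.astype(np.float32)*1000);print('plane',q, plane(f,cc,.059))
print('tri',tri(T,R['t'],S,R['s']))
for n,f,(x,y,w,h) in(('a',T,(145,180,53,70)),('b',S,(218,228,80,40)),('c',T,(285,232,64,32)),('d',S,(280,172,36,24))):
    k=10 if n in'ab' else 8
    i=cv2.resize(f['img'][y:y+h,x:x+w],None,fx=k,fy=k,interpolation=cv2.INTER_CUBIC)
    R[n]=i
cv2.imwrite('pics/standT.png',cv2.resize(R['a'],None,fx=.85,fy=.85));cv2.imwrite('pics/standS.png',R['b'])
print(cv2.imread('pics/standT.png').shape)
w=np.zeros((480,800,3),np.uint8);w[:256,:512]=R['c'];w[:192,512:]=R['d'];cv2.imwrite('pics/wed.png',w)
E
```

```text
t 975 (308.76, 218.18358974358975) ((308.87939453125, 218.07005310058594), (52.772029876708984, 18.71348762512207), 86.42366790771484) [[297.89495849609375, 192.319091796875], [316.572021484375, 191.15176391601562], [319.86383056640625, 243.82101440429688], [301.186767578125, 244.98834228515625]]
plane ((519.5641479492188, -220.65426635742188), (160.52291870117188, 56.567386627197266), 2.390061855316162) [[ 0.5183 -0.2205  0.059 ]]
s 220 (272.49545454545455, 185.6681818181818) ((273.0, 185.5), (5.0, 40.0), 90.0) [[253.0, 183.0], [293.0, 183.0], [293.0, 188.0], [253.0, 188.0]]
plane ((520.3508911132812, -215.78195190429688), (157.902099609375, 54.64896774291992), 6.079288482666016) [[ 0.5219 -0.2133  0.059 ]]
tri [[ 0.5206 -0.2208  0.0559  0.0039]]
(595, 450, 3)
```

View pics/standT.png

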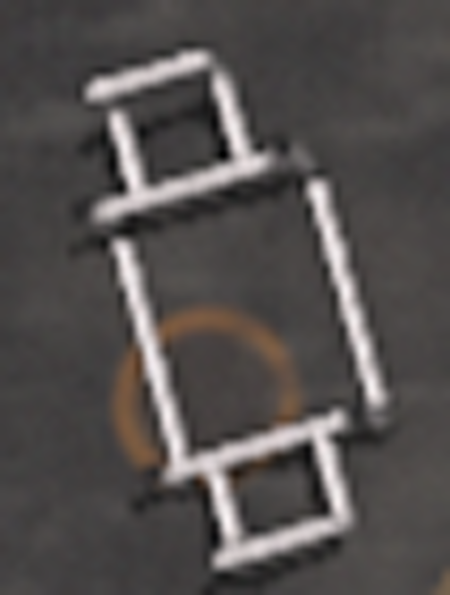

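View pics/standS.png

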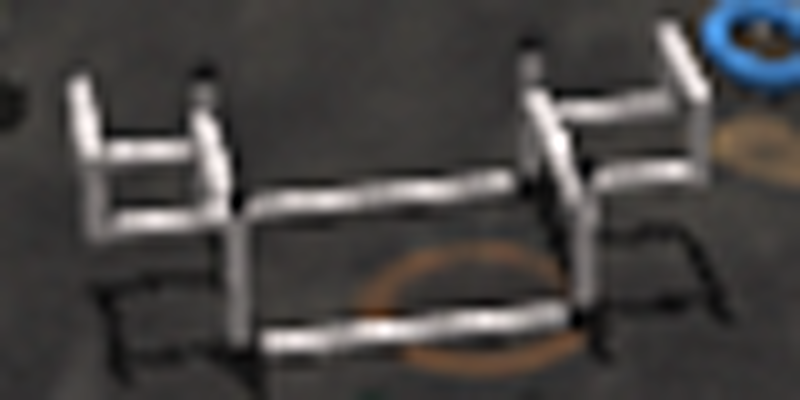

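View pics/wed.png

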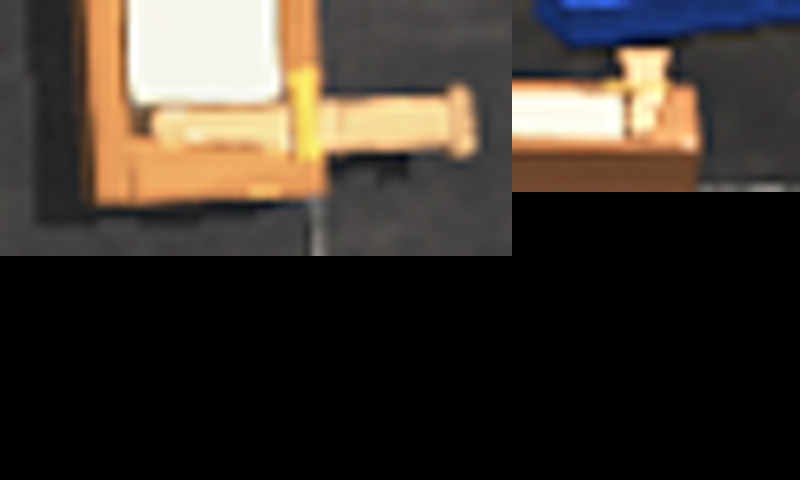

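Top-view crop (8.5×, offset 145,180): the end-loop crossbars run (90,92)-(205,58) and (220,560)-(345,522), and the floor rails run (125,240)-(180,460) and (318,180)-(378,405). Side crop (10×, offset 218,228): the loop bars run (75,80)-(92,155) and (665,28)-(705,97). In the wedge crop the bead's outer end is at about (344.7,247.1) in the top view and (296.5,178) in the side view.

```bash
python3 - <<'E'
from h import *
np.set_printoptions(precision=4,suppress=True)
T=load('top0');S=load('side0')
t=lambda x,y:(x/8.5+145-.45,y/8.5+180-.45)
s=lambda x,y:(x/10+218-.45,y/10+228-.45)
a=plane(T,[t(147.5,75),t(282.5,541)],.060);print('loops',a,a.mean(0))
d=a[0]-a[1];print(np.degrees(np.arctan2(d[1],d[0])),np.linalg.norm(d))
b=plane(T,[t(125,240),t(180,460),t(318,180),t(378,405)],.005);print('rails',b,b.mean(0))
for i,j in((0,1),(2,3)):
    d=b[i]-b[j];print(np.degrees(np.arctan2(d[1],d[0])))
print('rungs',plane(T,[t(182,186),t(258,448)],.037))
print('tri loops',tri(T,[t(90,92),t(205,58),t(220,560),t(345,522)],S,[s(90,155),s(75,80),s(705,97),s(665,28)]))
w=np.array([[344.7,247.1],[325.5,247.3]])-.45
print('bead end',tri(T,w[:1],S,[[296.2,177.7]]),plane(T,w,.056))
print('q',status.get_obs()['tcp_pos'])
E
```

```text
loops [[0.6125 0.2291 0.06  ]
 [0.4443 0.1752 0.06  ]] [0.5284 0.2022 0.06  ]
17.766771053031757 0.1766256591851586
rails [[0.5602 0.2498 0.005 ]
 [0.4774 0.2262 0.005 ]
 [0.5827 0.1778 0.005 ]
 [0.4976 0.153  0.005 ]] [0.5295 0.2017 0.005 ]
15.88693435431715
16.22104463875144
rungs [[0.5755 0.221  0.037 ]
 [0.4791 0.1901 0.037 ]]
tri loops [[0.6072 0.2499 0.0597 0.0016]
 [0.6199 0.2086 0.0603 0.0025]
 [0.4378 0.1972 0.0599 0.0001]
 [0.4516 0.1535 0.0586 0.0012]]
bead end [[ 0.4327 -0.3256  0.0552  0.0012]] [[ 0.432  -0.3254  0.056 ]
 [ 0.4317 -0.2677  0.056 ]]
q [0.1713 0.6524 0.2304]
```

```bash
cat >> h.py <<'E'
from scipy.spatial.transform import Rotation as Ro
def rel(p,psi,tilt=0.,axis='y'):
    """tool-frame shift/turn to TCP p, closing line at psi deg (nearest), then tilt deg about a tool axis"""
    o=status.get_obs();R0=Ro.from_rotvec(o['orientation']);best=None
    for a in(psi,psi+180):
        c,s=np.cos(np.radians(a)),np.sin(np.radians(a))
        R=Ro.from_matrix(np.c_[[s,-c,0],[c,s,0],[0,0,-1]].T.T if 0 else np.array([[-s,c,0],[c,s,0],[0,0,-1]]).T.T.copy())if 0 else Ro.from_matrix(np.column_stack([np.cross([c,s,0],[0,0,-1]),[c,s,0],[0,0,-1]]))
        R=R*Ro.from_euler(axis,tilt,degrees=True);d=(R0.inv()*R).as_rotvec()
        if best is None or np.linalg.norm(d)<np.linalg.norm(best):best=d
    print('dp',R0.inv().apply(np.array(p)-o['tcp_pos']).round(4).tolist(),'rot',best.round(3).tolist(),'y@',np.degrees(np.arctan2(*R0.apply([0,1,0])[1::-1])).round(1))
E
python3 - <<'E'
import re
s=open('h.py').read()
i=s.index("        R=Ro.from_matrix(np.c_");j=s.index("        R=R*Ro")
s=s[:i]+"        R=Ro.from_matrix(np.column_stack([np.cross([c,s,0],[0,0,-1]),[c,s,0],[0,0,-1]]))\n"+s[j:]
open('h.py','w').write(s)
E
python3 - <<'E'
from h import *
rel((.5,.2,.25),20); rel((.435,-.296,.14),-4.5)
E
```

```text
dp [-0.4328, -0.3541, -0.019] rot [-0.001, 0.001, 0.965] y@ 75.3
dp [-0.4959, -0.8502, 0.0918] rot [-0.001, 0.001, 1.393] y@ 75.3
```

```bash
python3 -m handwheel '[{"dp":[-0.06,-0.05,0],"delta_rot":[0,0,0.11]},{"dp":[-0.43,-0.35,-0.02],"delta_rot":[0,0,0.96]},{"dp":[-0.43,-0.35,-0.02],"delta_rot":[0,0,0.96]},{"dp":[-0.43,-0.35,-0.02],"delta_rot":[0,0,0.96]},{"dp":[-0.43,-0.35,-0.02],"delta_rot":[0,0,0.96]},{"dp":[-0.43,-0.35,-0.02],"delta_rot":[0,0,0.96]},{"dp":[-0.43,-0.35,-0.02],"delta_rot":[0,0,0.96]},{"dp":[-0.43,-0.35,-0.02],"delta_rot":[0,0,0.96]},{"dp":[-0.43,-0.35,-0.02],"delta_rot":[0,0,0.96]},{"dp":[-0.43,-0.35,-0.02],"delta_rot":[0,0,0.96]},{"dp":[-0.43,-0.35,-0.02],"delta_rot":[0,0,0.96]}]' 1 40; python3 -c "
from h import *
rel((.435,-.296,.14),-4.5)"
```

```text
clock: 1.48
tcp_pos: [0.498, 0.2054, 0.251]
orientation: [-1.795, -2.577, 0.001]
contact_force: [0.8, 0.5, 0.1]
grip_width: 0.0856
gripper_force: 0.0
dp [-0.4486, -0.2327, 0.111] rot [-0.001, -0.0, 0.432] y@ 20.3
```

```bash
python3 -m handwheel '[{"dp":[-0.449,-0.233,0.111],"delta_rot":[0,0,0.432]},{"dp":[-0.449,-0.233,0.111],"delta_rot":[0,0,0.432]},{"dp":[-0.449,-0.233,0.111],"delta_rot":[0,0,0.432]},{"dp":[-0.449,-0.233,0.111],"delta_rot":[0,0,0.432]},{"dp":[-0.449,-0.233,0.111],"delta_rot":[0,0,0.432]},{"dp":[-0.449,-0.233,0.111],"delta_rot":[0,0,0.432]},{"dp":[-0.449,-0.233,0.111],"delta_rot":[0,0,0.432]},{"dp":[-0.449,-0.233,0.111],"delta_rot":[0,0,0.432]},{"dp":[-0.449,-0.233,0.111],"delta_rot":[0,0,0.432]},{"dp":[-0.449,-0.233,0.111],"delta_rot":[0,0,0.432]},{"dp":[-0.449,-0.233,0.111],"delta_rot":[0,0,0.432]}]' 0.5; python3 -c "
from h import *
rel((.435,-.296,.030),-4.5)"
```

```text
clock: 2.85
tcp_pos: [0.4364, -0.2945, 0.1401]
orientation: [-2.302, -2.136, -0.001]
contact_force: [0.6, 0.3, -0.6]
grip_width: 0.0425
gripper_force: 0.0
dp [-0.0018, -0.0013, 0.1101] rot [-0.0, -0.001, 0.004] y@ -4.3
```

```bash
python3 -m handwheel '[{"dp":[-0.002,-0.001,0.05]},{"dp":[-0.002,-0.001,0.09]},{"dp":[-0.002,-0.001,0.11]},{"dp":[-0.002,-0.001,0.11]}]' 0.5 2>&1 | tail -7;  python3 -c "
from h import *
snap('top','g1');rel((.435,-.296,.030),-4.5)"
```

```text
validation failed for argument at $[0]...
dp [-0.0018, -0.0014, 0.1103] rot [0.0, -0.001, 0.004] y@ -4.3
```

```bash
python3 -m handwheel '[{"dp":[-0.002,-0.001,0.05],"delta_rot":[0,0,0]},{"dp":[-0.002,-0.001,0.09],"delta_rot":[0,0,0]},{"dp":[-0.002,-0.001,0.11],"delta_rot":[0,0,0]},{"dp":[-0.002,-0.001,0.11],"delta_rot":[0,0,0]}]' 0.5 && python3 -m handwheel '[{"dp":[0,0,0],"delta_rot":[0,0,0]},{"dp":[0,0,0],"delta_rot":[0,0,0]},{"dp":[0,0,0],"delta_rot":[0,0,0]},{"dp":[0,0,0],"delta_rot":[0,0,0]}]' 0 50
```

```text
clock: 3.4
tcp_pos: [0.4343, -0.2966, 0.0294]
orientation: [-2.302, -2.134, 0.0]
contact_force: [0.3, -0.3, 0.4]
grip_width: 0.0424
gripper_force: 0.0
clock: 3.9
tcp_pos: [0.4311, -0.2978, 0.0312]
orientation: [-2.301, -2.132, 0.002]
contact_force: [-10.0, 1.9, 8.2]
grip_width: 0.0185
gripper_force: 47.6
```

```bash
python3 -m handwheel '[{"dp":[-0.005,-0.003,0],"delta_rot":[0,0,0]},{"dp":[-0.010,-0.003,0],"delta_rot":[0,0,0]},{"dp":[-0.015,-0.003,0],"delta_rot":[0,0,0]},{"dp":[-0.020,-0.003,0],"delta_rot":[0,0,0]},{"dp":[-0.025,-0.003,0],"delta_rot":[0,0,0]},{"dp":[-0.030,-0.003,0],"delta_rot":[0,0,0]},{"dp":[-0.035,-0.003,0],"delta_rot":[0,0,0]},{"dp":[-0.040,-0.003,0],"delta_rot":[0,0,0]},{"dp":[-0.045,-0.003,0],"delta_rot":[0,0,0]},{"dp":[-0.050,-0.003,0],"delta_rot":[0,0,0]},{"dp":[-0.054,-0.003,0],"delta_rot":[0,0,0]},{"dp":[-0.054,-0.003,0],"delta_rot":[0,0,0]}]'
```

```text
clock: 5.4
tcp_pos: [0.4267, -0.3505, 0.0314]
orientation: [-2.301, -2.135, -0.002]
contact_force: [-4.3, 4.4, 4.5]
grip_width: 0.0184
gripper_force: 48.6
```

```bash
python3 -m handwheel '[{"dp":[-0.004,0,0],"delta_rot":[0,0,0]},{"dp":[-0.008,0,0],"delta_rot":[0,0,0]},{"dp":[-0.008,0,0],"delta_rot":[0,0,0]},{"dp":[-0.008,0,0],"delta_rot":[0,0,0]}]'
```

```text
clock: 5.9
tcp_pos: [0.4266, -0.3519, 0.0309]
orientation: [-2.29, -2.133, -0.011]
contact_force: [-4.3, 20.8, 16.9]
grip_width: 0.0187
gripper_force: 47.8
```

```bash
python3 -m handwheel '[{"dp":[0.006,0,0],"delta_rot":[0,0,0]},{"dp":[0.006,0,0],"delta_rot":[0,0,0]}]' && python3 -m handwheel '[{"dp":[0,0,0],"delta_rot":[0,0,0]},{"dp":[0,0,0],"delta_rot":[0,0,0]},{"dp":[0,0,-0.05],"delta_rot":[0,0,0]},{"dp":[0,0,-0.08],"delta_rot":[0,0,0]},{"dp":[0,0,-0.08],"delta_rot":[0,0,0]}]' 0.5; python3 -c "
from h import *
rel((.453,-.2234,.08),92.5)"
```

```text
clock: 6.15
tcp_pos: [0.4266, -0.3518, 0.0313]
orientation: [-2.3, -2.136, -0.002]
contact_force: [-4.3, 5.0, 4.2]
grip_width: 0.0187
gripper_force: 48.3
clock: 6.78
tcp_pos: [0.4287, -0.3558, 0.1129]
orientation: [2.303, 2.129, 0.003]
contact_force: [0.2, 0.4, 0.0]
grip_width: 0.0432
gripper_force: 0.0
dp [0.134, 0.0137, 0.0326] rot [0.006, -0.002, 1.449] y@ -4.5
```

```bash
python3 -m handwheel '[{"dp":[0.06,0.006,0],"delta_rot":[0,0,0.18]},{"dp":[0.12,0.013,0],"delta_rot":[0,0,0.36]},{"dp":[0.134,0.014,0.015],"delta_rot":[0,0,0.54]},{"dp":[0.134,0.014,0.033],"delta_rot":[0,0,1.45]},{"dp":[0.134,0.014,0.033],"delta_rot":[0,0,1.45]},{"dp":[0.134,0.014,0.033],"delta_rot":[0,0,1.45]},{"dp":[0.134,0.014,0.033],"delta_rot":[0,0,1.45]},{"dp":[0.134,0.014,0.033],"delta_rot":[0,0,1.45]},{"dp":[0.134,0.014,0.033],"delta_rot":[0,0,1.45]},{"dp":[0.134,0.014,0.033],"delta_rot":[0,0,1.45]}]' 0; python3 -c "
from h import *
snap('top','p1');snap('side','p1s');rel((.453,-.2234,.06),92.5)"
```

```text
clock: 8.02
tcp_pos: [0.4512, -0.2218, 0.077]
orientation: [3.141, 0.072, -0.001]
contact_force: [0.7, 0.2, 0.5]
grip_width: 0.0002
gripper_force: 0.0
dp [0.0016, 0.0016, 0.0172] rot [-0.0, -0.0, 0.001] y@ -87.4
```

```bash
python3 -m handwheel '[{"dp":[0.0015,0.0015,0.012],"delta_rot":[0,0,0]},{"dp":[0.0015,0.0015,0.017],"delta_rot":[0,0,0]},{"dp":[0.001,0.0015,0.021],"delta_rot":[0,0,0]},{"dp":[0,0.0015,0.025],"delta_rot":[0,0,0]},{"dp":[-0.001,0.0015,0.029],"delta_rot":[0,0,0]},{"dp":[-0.002,0.0015,0.033],"delta_rot":[0,0,0]},{"dp":[-0.003,0.0015,0.037],"delta_rot":[0,0,0]},{"dp":[-0.0035,0.0015,0.040],"delta_rot":[0,0,0]},{"dp":[-0.0035,0.0015,0.041],"delta_rot":[0,0,0]},{"dp":[-0.0035,0.0015,0.041],"delta_rot":[0,0,0]}]'
```

```text
clock: 9.38
tcp_pos: [0.449, -0.2236, 0.0396]
orientation: [-3.137, -0.065, -0.006]
contact_force: [-9.5, 10.8, 51.3]
grip_width: -0.0
gripper_force: 25.9
```

```bash
python3 -m handwheel '[{"dp":[0.001,0,-0.02],"delta_rot":[0,0,0]},{"dp":[0.001,0,-0.07],"delta_rot":[0,0,0]},{"dp":[0,0.06,-0.13],"delta_rot":[0,0,0]},{"dp":[-0.03,0.12,-0.13],"delta_rot":[0,0,0]},{"dp":[-0.03,0.18,-0.13],"delta_rot":[0,0,0]},{"dp":[-0.03,0.18,-0.13],"delta_rot":[0,0,0]}]' 1; python3 - <<'E'
from h import *
T=snap('top','t2');S=snap('side','s2')
a=cv2.resize(T['img'][170:270,270:370],(400,400),interpolation=2);b=cv2.resize(S['img'][150:230,236:336],(400,320),interpolation=2)
w=np.zeros((400,800,3),np.uint8);w[:,:400]=a;w[:320,400:]=b;cv2.imwrite('pics/c2.png',w)
E
```

```text
clock: 10.12
tcp_pos: [0.4238, -0.4092, 0.1672]
orientation: [3.138, 0.059, 0.001]
contact_force: [0.6, -0.0, -0.4]
grip_width: 0.0855
gripper_force: 0.0
```

View pics/c2.png

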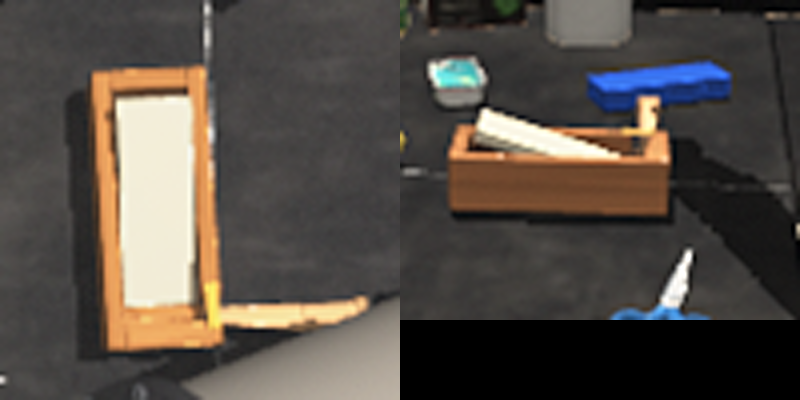

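The stone is tipped with its raised end at top-view pixel ≈(308.5,194), and the wedge is fully drawn (bead at ≈(361,245)). Next I'll measure the raised end.

```bash
python3 - <<'E'
from h import *
np.set_printoptions(precision=4,suppress=True)
T=load('t2');S=load('s2')
m=cream(T,(285,180,45,80));ys,xs=np.nonzero(m);print(m.sum(),xs.min(),xs.max(),ys.min(),ys.max())
for y in range(ys.min(),ys.min()+5):print(y,xs[ys==y].min(),xs[ys==y].max())
c=cv2.findContours(m,0,1)[0][0];print(cv2.boxPoints(cv2.minAreaRect(c)))
m2=cream(S,(245,172,60,25));ys,xs=np.nonzero(m2);print(m2.sum())
for y in range(ys.min(),ys.max()+1):print(y,xs[ys==y].min(),xs[ys==y].max())
print(tri(T,[[308.2,194]],S,[[256,180]]), plane(T,[[308.2,193.8]],.081))
E
```

```text
899 299 317 194 246
194 311 316
195 300 316
196 299 317
197 299 317
198 299 317
[[299. 194.]
 [317. 194.]
 [317. 246.]
 [299. 246.]]
141
177 257 257
178 256 258
179 257 261
180 256 264
181 256 267
182 256 270
183 258 273
184 261 277
185 264 279
186 267 282
187 270 286
188 274 287
[[ 0.5885 -0.2182  0.0785  0.0018]] [[ 0.5896 -0.2178  0.081 ]]
```

```bash
python3 - <<'E'
from h import *
rel((.566,-.218,.115),-87.5,18)
E
```

```text
dp [0.1488, -0.1835, 0.0512] rot [0.002, 0.314, -0.004] y@ -87.8
```

```bash
python3 -m handwheel '[{"dp":[0.04,-0.045,0],"delta_rot":[0,0.1,0]},{"dp":[0.08,-0.09,0],"delta_rot":[0,0.2,0]},{"dp":[0.149,-0.183,0.03],"delta_rot":[0.002,0.314,-0.004]},{"dp":[0.149,-0.183,0.051],"delta_rot":[0.002,0.314,-0.004]},{"dp":[0.149,-0.183,0.051],"delta_rot":[0.002,0.314,-0.004]},{"dp":[0.149,-0.183,0.051],"delta_rot":[0.002,0.314,-0.004]},{"dp":[0.149,-0.183,0.051],"delta_rot":[0.002,0.314,-0.004]}]' 1; python3 - <<'E'
from h import *
rel((.5832,-.218,.0602),-87.5,18)
E
```

```text
clock: 11.1
tcp_pos: [0.5664, -0.2165, 0.1159]
orientation: [-3.094, -0.07, -0.491]
contact_force: [-0.3, -0.1, 0.8]
grip_width: 0.0853
gripper_force: 0.0
dp [-0.0013, 0.0023, 0.0582] rot [-0.001, -0.0, 0.002] y@ -87.4
```

```bash
python3 -m handwheel '[{"dp":[-0.001,0.002,0.03],"delta_rot":[0,0,0]},{"dp":[-0.001,0.002,0.05],"delta_rot":[0,0,0]},{"dp":[-0.001,0.002,0.058],"delta_rot":[0,0,0]},{"dp":[-0.001,0.002,0.058],"delta_rot":[0,0,0]}]' 1 && python3 -m handwheel '[{"dp":[0,0,0],"delta_rot":[0,0,0]},{"dp":[0,0,0],"delta_rot":[0,0,0]},{"dp":[0,0,0],"delta_rot":[0,0,0]},{"dp":[0,0,0],"delta_rot":[0,0,0]}]' 0 60; python3 - <<'E'
from h import *
o=status.get_obs();print(o['moment'],o['tcp_pos'])
a=snap('top','t3')['img'];b=snap('side','s3')['img']
cv2.imwrite('pics/c3.png',np.hstack([cv2.resize(a[150:250,260:360],(400,400),interpolation=2),cv2.resize(b[130:230,226:326],(400,400),interpolation=2)]))
E
```

```text
clock: 11.6
tcp_pos: [0.5835, -0.2174, 0.06]
orientation: [-3.094, -0.071, -0.49]
contact_force: [-0.0, 0.5, 0.2]
grip_width: 0.0855
gripper_force: 0.0
clock: 12.1
tcp_pos: [0.5842, -0.2166, 0.0605]
orientation: [-3.093, -0.072, -0.492]
contact_force: [-0.5, 0.4, 5.5]
grip_width: 0.0546
gripper_force: 68.5
[ 0.1273989   0.41308746 -0.01403431] [ 0.5842294  -0.21663418  0.06052343]
```

View pics/c3.png

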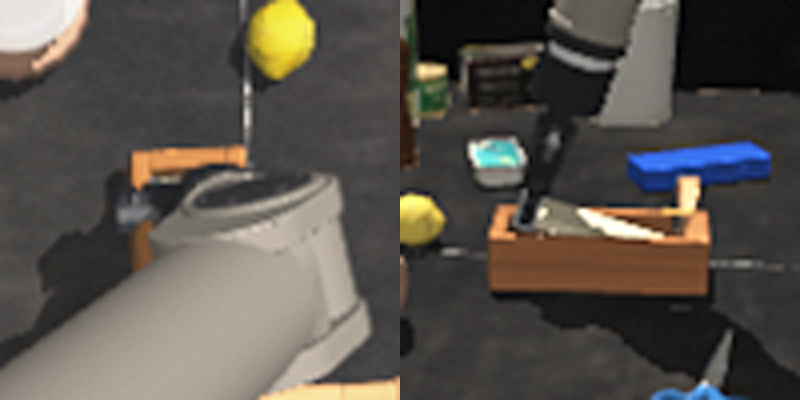

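The gripper holds the raised end at a width of 54.6 mm with the fingers clear of the rim. I'll grip harder and lift straight up.

```bash
python3 -m handwheel '[{"dp":[0,0,0],"delta_rot":[0,0,0]},{"dp":[0,0,0],"delta_rot":[0,0,0]},{"dp":[0.003,0,-0.0095],"delta_rot":[0,0,0]},{"dp":[0.006,0,-0.019],"delta_rot":[0,0,0]},{"dp":[0.009,0,-0.029],"delta_rot":[0,0,0]},{"dp":[0.013,0,-0.04],"delta_rot":[0,0,0]},{"dp":[0.017,0,-0.052],"delta_rot":[0,0,0]},{"dp":[0.021,0,-0.064],"delta_rot":[0,0,0]},{"dp":[0.025,0,-0.076],"delta_rot":[0,0,0]},{"dp":[0.029,0,-0.088],"delta_rot":[0,0,0]},{"dp":[0.033,0,-0.1],"delta_rot":[0,0,0]},{"dp":[0.037,0,-0.114],"delta_rot":[0,0,0]}]' 0 115; python3 - <<'E'
from h import *
a=snap('top','t4')['img'];b=snap('side','s4')['img']
cv2.imwrite('pics/c4.png',np.hstack([cv2.resize(a[150:250,260:360],(400,400),interpolation=2),cv2.resize(b[110:210,226:326],(400,400),interpolation=2)]))
print(status.get_obs()['moment'])
rel((.58,-.012,.14),-87.5,0);rel((.58,-.012,.03),-87.5,0)
E
```

```text
clock: 13.7
tcp_pos: [0.5836, -0.2166, 0.1804]
orientation: [-3.094, -0.072, -0.489]
contact_force: [0.8, 0.4, -4.7]
grip_width: 0.0532
gripper_force: 121.8
[-0.07039985  0.30390583  0.00332155]
dp [-0.0082, -0.2052, 0.0412] rot [-0.001, -0.317, 0.003] y@ -87.3
dp [-0.0425, -0.2052, 0.1457] rot [-0.001, -0.317, 0.003] y@ -87.3
```

View pics/c4.png

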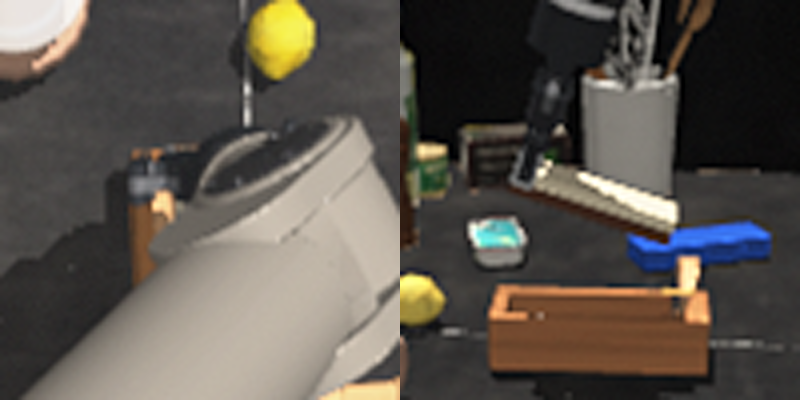

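The stone is held level with the tool, still tipped about 18° and not slipping. I'll carry it to the bare worktop and level it.

```bash
python3 -m handwheel '[{"dp":[0,-0.008,0],"delta_rot":[0,0,0]},{"dp":[0,-0.024,0],"delta_rot":[0,-0.02,0]},{"dp":[0,-0.046,0],"delta_rot":[0,-0.05,0]},{"dp":[0,-0.07,0],"delta_rot":[0,-0.09,0]},{"dp":[0.001,-0.095,0.004],"delta_rot":[0,-0.13,0]},{"dp":[0.002,-0.12,0.01],"delta_rot":[0,-0.17,0.001]},{"dp":[0.003,-0.145,0.016],"delta_rot":[0,-0.21,0.001]},{"dp":[0.004,-0.17,0.022],"delta_rot":[0,-0.25,0.002]},{"dp":[0.0045,-0.192,0.028],"delta_rot":[0,-0.28,0.002]},{"dp":[0.0045,-0.208,0.033],"delta_rot":[0,-0.305,0.003]},{"dp":[0.0045,-0.217,0.035],"delta_rot":[-0.001,-0.317,0.003]},{"dp":[0.0045,-0.217,0.035],"delta_rot":[-0.001,-0.317,0.003]}]'; python3 - <<'E'
from h import *
a=snap('top','t5')['img'];b=snap('side','s5')['img']
cv2.imwrite('pics/c5.png',np.hstack([cv2.resize(a[150:280,180:310],(400,400),interpolation=2),cv2.resize(b[130:260,196:326],(400,400),interpolation=2)]))
rel((.59,0,.02),-87.5,0)
E
```

```text
clock: 15.3
tcp_pos: [0.5887, 0.0012, 0.1478]
orientation: [-3.14, -0.07, 0.005]
contact_force: [-0.1, -0.5, -5.0]
grip_width: 0.0534
gripper_force: 121.7
dp [0.0018, -0.0002, 0.1283] rot [-0.0, 0.002, -0.001] y@ -87.6
```

View pics/c5.png

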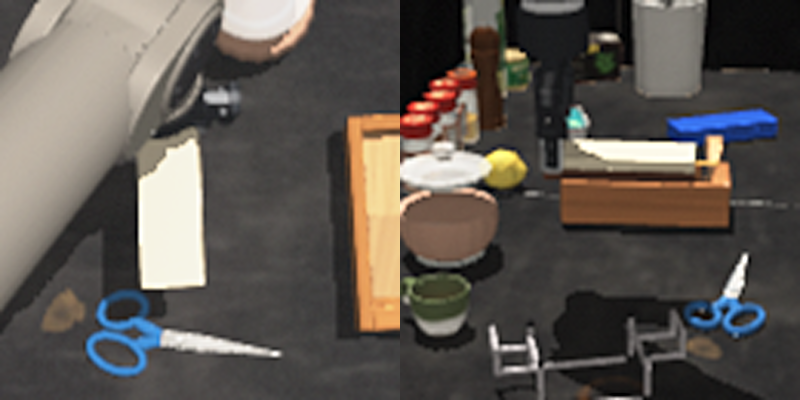

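The stone is level in the grip. The scissors' handle loops are close to its near end (top-view pixels ≈(212–229, 244–257)), so I'll check that clearance numerically.

```bash
python3 - <<'E'
from h import *
np.set_printoptions(precision=3,suppress=True)
T=load('top0');h=cv2.cvtColor(T['img'],cv2.COLOR_BGR2HSV)
m=(h[...,0]>95)&(h[...,0]<125)&(h[...,1]>150);m[:,:190]=0;m[:,300:]=0
ys,xs=np.nonzero(m);p=plane(T,np.c_[xs,ys],.005);print('blue',p.min(0),p.max(0))
print('blade y<',plane(T,[[232,255],[272,265],[250,262]],.005))
print('pot lower edge',plane(T,[[245,160],[263,170],[280,160]],.03))
T=load('t5');m=cream(T,(215,180,40,70));ys,xs=np.nonzero(m);p=plane(T,np.c_[xs,ys],.155);print(p.min(0),p.max(0))
E
```

```text
blue [0.36  0.019 0.005] [0.444 0.091 0.005]
blade y< [[ 0.41   0.016  0.005]
 [ 0.378 -0.109  0.005]
 [ 0.388 -0.04   0.005]]
pot lower edge [[ 0.709 -0.025  0.03 ]
 [ 0.676 -0.082  0.03 ]
 [ 0.709 -0.137  0.03 ]]
[ 0.439 -0.034  0.155] [0.574 0.025 0.155]
```

```bash
python3 -m handwheel '[{"dp":[0.005,0.01,0.015],"delta_rot":[0,0,0]},{"dp":[0.012,0.022,0.04],"delta_rot":[0,0,0]},{"dp":[0.017,0.03,0.065],"delta_rot":[0,0,0]},{"dp":[0.017,0.03,0.09],"delta_rot":[0,0,0]},{"dp":[0.017,0.03,0.107],"delta_rot":[0,0,0]},{"dp":[0.017,0.03,0.118],"delta_rot":[0,0,0]},{"dp":[0.017,0.03,0.125],"delta_rot":[0,0,0]},{"dp":[0.017,0.03,0.13],"delta_rot":[0,0,0]},{"dp":[0.017,0.03,0.134],"delta_rot":[0,0,0]},{"dp":[0.017,0.03,0.137],"delta_rot":[0,0,0]},{"dp":[0.017,0.03,0.137],"delta_rot":[0,0,0]}]'; python3 -c "
from h import *
print(status.get_obs()['moment'])"
```

```text
clock: 16.77
tcp_pos: [0.6065, -0.0282, 0.011]
orientation: [-3.14, -0.069, 0.005]
contact_force: [-0.3, -0.8, -4.0]
grip_width: 0.0531
gripper_force: 121.7
[ 0.01909813 -0.2910284   0.06947611]
```

```bash
python3 -m handwheel '[{"dp":[0,0,0.001],"delta_rot":[0,0,0]},{"dp":[0,0,0.002],"delta_rot":[0,0,0]},{"dp":[0,0,0.003],"delta_rot":[0,0,0]},{"dp":[0,0,0.003],"delta_rot":[0,0,0]}]'; python3 -c "
from h import *
print(status.get_obs()['moment'])"
```

```text
clock: 17.27
tcp_pos: [0.6064, -0.0282, 0.0079]
orientation: [-3.14, -0.069, 0.005]
contact_force: [0.6, 0.1, -4.5]
grip_width: 0.0534
gripper_force: 121.7
[-0.00592837 -0.35249124  0.01336748]
```

```bash
python3 -m handwheel '[{"dp":[0,0,0.001],"delta_rot":[0,0,0]},{"dp":[0,0,0.002],"delta_rot":[0,0,0]},{"dp":[0,0,0.002],"delta_rot":[0,0,0]}]'; python3 - <<'E'
from h import *
print(status.get_obs()['moment'])
S=snap('side','s6')
m=cream(S,(200,170,110,50));ys,xs=np.nonzero(m);print(xs.min(),xs.max(),ys.min(),ys.max())
for x in range(xs.min(),xs.max()+1,4):print(x,ys[xs==x].min(),ys[xs==x].max(),end=';')
# predicted near top edge, flat at z .026
c=np.array([.537,-.028]);e=np.array([.9988,.0436]);n=np.array([-.0436,.9988])
for z in(.026,.0):print(proj(S,[[*(c+s*.08*e+.028*n),z] for s in(-1,1)]))
E
```

```text
clock: 17.65
tcp_pos: [0.6066, -0.0283, 0.0069]
orientation: [-3.139, -0.069, 0.004]
contact_force: [-2.9, 0.8, 5.5]
grip_width: 0.0532
gripper_force: 123.1
[0.40159512 0.36427972 0.04822139]
200 224 176 190
200 181 189;204 180 189;208 176 190;212 176 189;216 179 189;220 180 188;224 183 185;[[285.8640253  217.33288959]
 [239.49350925 215.99431442]]
[[285.71785995 224.11970183]
 [239.70608695 222.72921232]]
```

```bash
python3 -m handwheel '[{"dp":[0,0,0],"delta_rot":[0,0,0]},{"dp":[0,0,0],"delta_rot":[0,0,0]},{"dp":[0,0,0],"delta_rot":[0,0,0]},{"dp":[0,0,-0.03],"delta_rot":[0,0,0]},{"dp":[0,0,-0.08],"delta_rot":[0,0,0]},{"dp":[0,0.06,-0.13],"delta_rot":[0,0,0]},{"dp":[0,0.12,-0.15],"delta_rot":[0,0,0]},{"dp":[0,0.18,-0.15],"delta_rot":[0,0,0]},{"dp":[0,0.22,-0.15],"delta_rot":[0,0,0]},{"dp":[0,0.22,-0.15],"delta_rot":[0,0,0]}]' 1 60; python3 - <<'E'
from h import *
np.set_printoptions(precision=4,suppress=True)
T=snap('top','t7');S=snap('side','s7')
m=cream(T,(205,170,70,90));c=cv2.findContours(m,0,1)[0][0]
p=plane(T,c[:,0,:].astype(float),.026);print(m.sum(),cv2.minAreaRect((p[:,:2]*1000).astype(np.float32)),cv2.boundingRect(c))
m=cream(S,(225,195,80,32));c=cv2.findContours(m,0,1)[0][0];print(m.sum(),cv2.boundingRect(c))
ys,xs=np.nonzero(m)
for x in range(xs.min(),xs.max()+1,5):print(x,ys[xs==x].min(),ys[xs==x].max(),end=';')
mt=cream(T,(205,170,70,90));M=cv2.moments(mt,True);N=cv2.moments(m,True)
print(tri(T,[[M['m10']/M['m00'],M['m01']/M['m00']]],S,[[N['m10']/N['m00'],N['m01']/N['m00']]]))
E
```

```text
clock: 18.95
tcp_pos: [0.6147, -0.2546, 0.1568]
orientation: [3.138, 0.056, -0.004]
contact_force: [0.5, -0.3, -0.0]
grip_width: 0.0855
gripper_force: 0.0
694 ((472.31427001953125, 41.66953659057617), (78.95844268798828, 132.3392333984375), 13.107784271240234) (205, 220, 43, 32)
147 (240, 210, 28, 8)
240 215 215;245 210 216;250 210 216;255 210 216;260 213 216;265 216 217;[[0.514  0.0432 0.0554 0.1053]]
```

```bash
python3 - <<'E'
from h import *
for t,b in(('top0',(218,308)),('t5',(215,238)),('t7',(235,225)),('t7',(200,245)),('s7',(213,252)),('s7',(213,270)),('s7',(213,280)),('side0',(186,270))):
    print(t,b,load(t)['img'][b])
T=load('t7')
c=np.array([.537,-.028]);e=np.array([.9988,.0436]);n=np.array([-.0436,.9988])
P=[[*(c+a*.08*e+b*.028*n),.026] for a in(-1,1) for b in(-1,1)];print(proj(T,P),proj(load('s7'),P))
for r in(195,205,215,225,235):print(r,T['img'][r,220:262:3].mean(-1).astype(int))
E
```

```text
top0 (218, 308) [237 246 247]
t5 (215, 238) [230 244 246]
t7 (235, 225) [179 194 206]
t7 (200, 245) [144 156 164]
s7 (213, 252) [235 249 252]
s7 (213, 270) [102 121 131]
s7 (213, 280) [101 121 130]
side0 (186, 270) [236 250 252]
[[255.94964055 238.90029423]
 [237.89961846 239.76966275]
 [253.61902796 188.27174589]
 [235.94312364 189.11623189]] [[286.149088   210.46661397]
 [285.8640253  217.33288959]
 [241.54432565 209.24011345]
 [239.49350925 215.99431442]]
195 [ 74  75  75  77  74  75 249 178 127 140 150 156 163 168]
205 [ 56  60  67 115 138 147 154 161 165 170 174 179 181 183]
215 [150 132  56  56  54  70  78  95 184 184 184 186 186 186]
225 [167 173 181 182 183 188  68  55  67  81  97 186 181 180]
235 [190 193 191 192 192 191 188 186 174  55  54  79  91 166]
```

```bash
python3 -m handwheel '[{"dp":[-0.01,-0.05,-0.03],"delta_rot":[0,0,0]},{"dp":[-0.06,-0.48,-0.09],"delta_rot":[0,0,0]},{"dp":[-0.06,-0.48,-0.09],"delta_rot":[0,0,0]},{"dp":[-0.06,-0.48,-0.09],"delta_rot":[0,0,0]},{"dp":[-0.06,-0.48,-0.09],"delta_rot":[0,0,0]},{"dp":[-0.06,-0.48,-0.09],"delta_rot":[0,0,0]},{"dp":[-0.06,-0.48,-0.09],"delta_rot":[0,0,0]},{"dp":[-0.06,-0.48,-0.09],"delta_rot":[0,0,0]},{"dp":[-0.06,-0.48,-0.09],"delta_rot":[0,0,0]},{"dp":[-0.06,-0.48,-0.09],"delta_rot":[0,0,0]}]' 1 60; python3 - <<'E'
from h import *
np.set_printoptions(precision=4,suppress=True)
T=snap('top','t8');S=snap('side','s8')
def st(f,b,s=215):
    x,y,w,h=b;m=np.zeros((384,512),np.uint8);m[y:y+h,x:x+w]=(f['img'][y:y+h,x:x+w].min(-1)>s)
    n,l,q,c=cv2.connectedComponentsWithStats(m);i=1+np.argmax(q[1:,4]);print(q[i],c[i]);return(l==i).astype(np.uint8),c[i]
m,a=st(T,(222,180,50,75));c=cv2.findContours(m,0,1)[0][0]
p=plane(T,c[:,0,:].astype(float),.026);print(cv2.minAreaRect((p[:,:2]*1000).astype(np.float32)))
print(plane(T,a,.026))
m,b=st(S,(225,200,70,25))
print(tri(T,[a],S,[b]))
for r in(195,215,235):print(r,T['img'][r,222:270:3].mean(-1).astype(int))
E
```

```text
clock: 20.3
tcp_pos: [0.5349, 0.2298, 0.246]
orientation: [-3.14, -0.073, 0.006]
contact_force: [-0.4, -0.7, -0.5]
grip_width: 0.0854
gripper_force: 0.0
[238 189  19  51 856] [247.1063 214.0958]
((536.046142578125, -31.853788375854492), (158.00778198242188, 54.14202880859375), 2.1024866104125977)
[[ 0.5359 -0.032   0.026 ]]
[240 210  46   8 267] [263.221  213.2809]
[[ 0.5367 -0.0318  0.0238  0.0011]]
195 [ 77  76  81  75  75  25 241 241 241 241 242 230  75  73  71  72]
215 [ 74  75  77  74  77  36 245 241 242 242 242 248  77  76  75  73]
235 [ 72  77  78  79  78  52 243 242 242 242 243 244  59  72  72  80]
```

The top and side views agree: the stone lies flat at (0.536, -0.0315), yaw 2.1°, with its top at about 25 mm. Next I'll grasp it across the middle.

```bash
python3 -m handwheel '[{"dp":[0,0.04,0],"delta_rot":[0,0,0]},{"dp":[0,0.1,0.02],"delta_rot":[0,0,0]},{"dp":[0,0.16,0.05],"delta_rot":[0,0,0]},{"dp":[0.013,0.22,0.08],"delta_rot":[0,0,0]},{"dp":[0.013,0.261,0.14],"delta_rot":[0,0,0]},{"dp":[0.013,0.261,0.16],"delta_rot":[0,0,0]},{"dp":[0.013,0.261,0.16],"delta_rot":[0,0,0]},{"dp":[0.013,0.261,0.16],"delta_rot":[0,0,0]}]' 1 60; python3 -c "
from h import *
rel((.5363,-.0313,.002),-87.8)"
```

```text
clock: 21.4
tcp_pos: [0.5605, -0.0315, 0.0873]
orientation: [-3.14, -0.068, 0.003]
contact_force: [-0.4, -0.6, 0.2]
grip_width: 0.0855
gripper_force: 0.0
dp [-0.024, -0.0012, 0.0854] rot [-0.001, 0.002, 0.005] y@ -87.5
```

```bash
python3 -m handwheel '[{"dp":[-0.024,-0.001,0.01],"delta_rot":[0,0.002,0]},{"dp":[-0.024,-0.001,0.045],"delta_rot":[0,0.002,0]},{"dp":[-0.024,-0.001,0.07],"delta_rot":[0,0.002,0]},{"dp":[-0.024,-0.001,0.082],"delta_rot":[0,0.002,0]},{"dp":[-0.024,-0.001,0.085],"delta_rot":[0,0.002,0]},{"dp":[-0.024,-0.001,0.085],"delta_rot":[0,0.002,0]}]' 1 60 && python3 -m handwheel '[{"dp":[0,0,0],"delta_rot":[0,0,0]},{"dp":[0,0,0],"delta_rot":[0,0,0]},{"dp":[0,0,0],"delta_rot":[0,0,0]},{"dp":[0,0,0],"delta_rot":[0,0,0]},{"dp":[0,0,-0.005],"delta_rot":[0,0,0]},{"dp":[0,0,-0.02],"delta_rot":[0,0,0]},{"dp":[0,0,-0.04],"delta_rot":[0,0,0]},{"dp":[0,0,-0.06],"delta_rot":[0,0,0]},{"dp":[0,0,-0.08],"delta_rot":[0,0,0]},{"dp":[0,0,-0.1],"delta_rot":[0,0,0]},{"dp":[0,0,-0.12],"delta_rot":[0,0,0]},{"dp":[0,0,-0.12],"delta_rot":[0,0,0]}]' 0 80; python3 -c "
from h import *
print(status.get_obs()['moment'])
rel((.529,.2023,.1225),-72.5);rel((.529,.2023,.1225),107.5)"
```

```text
clock: 22.15
tcp_pos: [0.5363, -0.0312, 0.0021]
orientation: [-3.14, -0.069, -0.001]
contact_force: [0.4, -0.2, -0.7]
grip_width: 0.0856
gripper_force: 0.0
clock: 23.65
tcp_pos: [0.5367, -0.0316, 0.1228]
orientation: [-3.14, -0.069, -0.003]
contact_force: [-0.1, 0.6, -5.5]
grip_width: 0.0546
gripper_force: 85.9
[ 0.03139303 -0.00148292 -0.03737995]
dp [0.0026, -0.234, 0.0005] rot [-0.001, -0.002, -0.261] y@ -87.5
dp [0.0026, -0.234, 0.0005] rot [-0.001, -0.002, -0.261] y@ -87.5
```

```bash
python3 -m handwheel '[{"dp":[0,-0.01,0],"delta_rot":[0,0,-0.01]},{"dp":[0,-0.03,0],"delta_rot":[0,0,-0.03]},{"dp":[0.001,-0.055,0],"delta_rot":[0,0,-0.06]},{"dp":[0.001,-0.082,0],"delta_rot":[0,0,-0.09]},{"dp":[0.002,-0.11,0],"delta_rot":[0,0,-0.12]},{"dp":[0.002,-0.137,0],"delta_rot":[0,0,-0.15]},{"dp":[0.002,-0.165,0],"delta_rot":[0,0,-0.18]},{"dp":[0.003,-0.19,0],"delta_rot":[0,0,-0.21]},{"dp":[0.003,-0.212,0],"delta_rot":[0,0,-0.24]},{"dp":[0.003,-0.227,0],"delta_rot":[0,0,-0.255]},{"dp":[0.003,-0.234,0],"delta_rot":[0,0,-0.261]},{"dp":[0.003,-0.234,0],"delta_rot":[0,0,-0.261]}]'; python3 - <<'E'
from h import *
np.set_printoptions(precision=4,suppress=True)
T=snap('top','t9');S=snap('side','s9')
rel((.529,.2023,.044),-72.5)
c=np.array([.529,.2023]);a=np.radians(17.5);e=np.array([np.cos(a),np.sin(a)]);n=np.array([-e[1],e[0]])
P=[[*(c+i*.08*e+j*.028*n),.1465] for i in(-1,1) for j in(-1,1)]
print(proj(T,P),proj(S,P))
m=(S['img'].min(-1)>150).astype(np.uint8);m[:190]=0;m[245:]=0;m[:,:215]=0;m[:,310:]=0
k=cv2.connectedComponentsWithStats(m);print(k[2][1:],k[3][1:])
m=(T['img'].min(-1)>215).astype(np.uint8);m[:,:125]=0;m[:,230:]=0;m[:170]=0;m[260:]=0
k=cv2.connectedComponentsWithStats(m);print(k[2][1:],k[3][1:])
E
```

```text
clock: 25.15
tcp_pos: [0.5284, 0.2023, 0.1214]
orientation: [-3.105, -0.477, 0.001]
contact_force: [0.5, -0.6, -4.5]
grip_width: 0.0547
gripper_force: 85.7
dp [0.0008, -0.0007, 0.0775] rot [-0.001, 0.001, -0.002] y@ -72.6
[[179.7457 235.5325]
 [160.4141 241.6706]
 [164.4447 182.0886]
 [145.5072 187.9713]] [[281.5904 203.1936]
 [286.2394 211.1308]
 [226.9509 207.6171]
 [229.0008 215.9803]]
[[215 191   4   1   4]
 [221 192   4   2   4]
 [264 204  22  10 154]
 [227 207  25  11 217]
 [301 213   8  14  56]
 [284 231   5   7  17]
 [225 236   3   8  18]
 [271 237   9   5  21]
 [237 239   4   6  12]
 [281 238   3   1   3]
 [229 242   8   2  16]] [[216.5    191.    ]
 [222.5    192.5   ]
 [274.7532 208.6494]
 [238.7419 211.5484]
 [304.8929 220.5893]
 [286.     234.    ]
 [226.     239.5   ]
 [274.2381 238.619 ]
 [238.5    241.5   ]
 [282.     238.    ]
 [232.5    242.5   ]]
[[155 184  15  16 116]
 [171 191   1   2   2]
 [172 194   2   4   4]
 [182 202   1   3   3]
 [183 206   1   2   2]
 [184 209   1   3   3]
 [185 213   1   2   2]
 [158 215  22  26 335]
 [186 216   1   3   3]
 [187 220   1   2   2]
 [188 224   1   2   2]
 [182 230   1   2   2]
 [183 233   1   3   3]
 [184 237   1   3   3]
 [175 244   1   1   1]] [[162.75   190.2586]
 [171.     191.5   ]
 [172.25   195.5   ]
 [182.     203.    ]
 [183.     206.5   ]
 [184.     210.    ]
 [185.     213.5   ]
 [168.9343 228.7552]
 [186.     217.    ]
 [187.     220.5   ]
 [188.     224.5   ]
 [182.     230.5   ]
 [183.     234.    ]
 [184.     238.    ]
 [175.     244.    ]]
```

In both views the held stone sits where the planned pose predicts, within a pixel. I'll lower it between the guides.

```bash
python3 -m handwheel '[{"dp":[0.001,-0.001,0.01],"delta_rot":[0,0,0]},{"dp":[0.001,-0.001,0.025],"delta_rot":[0,0,0]},{"dp":[0.001,-0.001,0.038],"delta_rot":[0,0,0]},{"dp":[0.001,-0.001,0.048],"delta_rot":[0,0,0]},{"dp":[0.001,-0.001,0.056],"delta_rot":[0,0,0]},{"dp":[0.001,-0.001,0.063],"delta_rot":[0,0,0]},{"dp":[0.001,-0.001,0.069],"delta_rot":[0,0,0]},{"dp":[0.001,-0.001,0.074],"delta_rot":[0,0,0]},{"dp":[0.001,-0.001,0.076],"delta_rot":[0,0,0]},{"dp":[0.001,-0.001,0.076],"delta_rot":[0,0,0]}]'; python3 -c "
from h import *
print(status.get_obs()['moment'])"
```

```text
clock: 26.5
tcp_pos: [0.529, 0.2037, 0.0454]
orientation: [-3.104, -0.477, 0.001]
contact_force: [0.2, -0.9, -4.7]
grip_width: 0.0548
gripper_force: 85.8
[-0.00894019  0.00597572 -0.01010056]
```

```bash
python3 -m handwheel '[{"dp":[0,0.001,0.001],"delta_rot":[0,0,0]},{"dp":[0,0.001,0.002],"delta_rot":[0,0,0]},{"dp":[0,0.001,0.003],"delta_rot":[0,0,0]},{"dp":[0,0.001,0.003],"delta_rot":[0,0,0]}]'; python3 -c "
from h import *
print(status.get_obs()['moment'])"
```

```text
clock: 27.0
tcp_pos: [0.5293, 0.2028, 0.0423]
orientation: [-3.104, -0.477, 0.001]
contact_force: [0.5, -0.5, -5.2]
grip_width: 0.0542
gripper_force: 85.8
[-0.03696068  0.03196764 -0.03872046]
```

```bash
python3 -m handwheel '[{"dp":[0,0,0.0005],"delta_rot":[0,0,0]},{"dp":[0,0,0.001],"delta_rot":[0,0,0]},{"dp":[0,0,0.001],"delta_rot":[0,0,0]}]'; python3 -c "
from h import *
print(status.get_obs()['moment'])"
```

```text
clock: 27.38
tcp_pos: [0.5293, 0.2028, 0.0422]
orientation: [-3.103, -0.477, 0.002]
contact_force: [-3.7, -0.8, 5.3]
grip_width: 0.0539
gripper_force: 87.3
[-0.07563126  0.77369046  0.00102683]
```

```bash
python3 -m handwheel '[{"dp":[0,0,0.0005],"delta_rot":[0,0,0]},{"dp":[0,0,0.001],"delta_rot":[0,0,0]},{"dp":[0,0,0.001],"delta_rot":[0,0,0]}]'; python3 -c "
from h import *
print(status.get_obs()['moment'])"
```

```text
clock: 27.75
tcp_pos: [0.5293, 0.2028, 0.0421]
orientation: [-3.102, -0.476, 0.002]
contact_force: [-8.3, 0.2, 17.1]
grip_width: 0.0543
gripper_force: 88.6
[-0.14656385  1.56222595  0.04992229]
```

Contact is even, matching the laying-down pattern. I'll ease off, release and retreat.

```bash
python3 -m handwheel '[{"dp":[0,0,-0.0015],"delta_rot":[0,0,0]},{"dp":[0,0,-0.0015],"delta_rot":[0,0,0]}]' && python3 -m handwheel '[{"dp":[0,0,0],"delta_rot":[0,0,0]},{"dp":[0,0,0],"delta_rot":[0,0,0]},{"dp":[0,0,0],"delta_rot":[0,0,0]},{"dp":[0,0,-0.02],"delta_rot":[0,0,0]},{"dp":[0,0,-0.06],"delta_rot":[0,0,0]},{"dp":[0,0,-0.12],"delta_rot":[0,0,0]},{"dp":[0,0,-0.18],"delta_rot":[0,0,0]},{"dp":[0,-0.06,-0.2],"delta_rot":[0,0,0]},{"dp":[0,-0.12,-0.2],"delta_rot":[0,0,0]},{"dp":[0,-0.18,-0.2],"delta_rot":[0,0,0]},{"dp":[0,-0.24,-0.2],"delta_rot":[0,0,0]},{"dp":[0,-0.24,-0.2],"delta_rot":[0,0,0]}]' 1; python3 - <<'E'
from h import *
np.set_printoptions(precision=4,suppress=True)
T=snap('top','t10');S=snap('side','s10')
def st(f,b,s=205):
    x,y,w,h=b;m=np.zeros((384,512),np.uint8);m[y:y+h,x:x+w]=(f['img'][y:y+h,x:x+w].min(-1)>s)
    m=cv2.morphologyEx(m,cv2.MORPH_OPEN,np.ones((3,3),np.uint8))
    n,l,q,c=cv2.connectedComponentsWithStats(m);i=1+np.argmax(q[1:,4]);print(q[1:].tolist());return(l==i).astype(np.uint8),c[i]
m,a=st(T,(130,170,85,90));c=cv2.findContours(m,0,1)[0][0]
p=plane(T,c[:,0,:].astype(float),.066);print(cv2.minAreaRect((p[:,:2]*1000).astype(np.float32)),plane(T,a,.066))
m,b=st(S,(215,220,85,40));c=cv2.findContours(m,0,1)[0][0];print(cv2.minAreaRect(c),tri(T,[a],S,[b]))
p=plane(S,c[:,0,:].astype(float),.066);print(cv2.minAreaRect((p[:,:2]*1000).astype(np.float32)))
cc=np.array([.529,.2023]);A=np.radians(17.5);e=np.array([np.cos(A),np.sin(A)]);n=np.array([-e[1],e[0]])
P=[[*(cc+i*.08*e+j*.028*n),.066] for i in(-1,1) for j in(-1,1)]
print(proj(T,P),proj(S,P))
E
```

```text
clock: 28.0
tcp_pos: [0.5295, 0.2029, 0.0422]
orientation: [-3.104, -0.477, 0.001]
contact_force: [-2.0, -0.8, 2.2]
grip_width: 0.0543
gripper_force: 86.5
clock: 29.5
tcp_pos: [0.4544, 0.4376, 0.2424]
orientation: [-3.101, -0.492, 0.002]
contact_force: [0.2, -0.0, 0.8]
grip_width: 0.0854
gripper_force: 0.0
[[155, 189, 30, 53, 902]]
((530.32666015625, 201.8450469970703), (155.8380126953125, 54.49998474121094), 17.129268646240234) [[0.5295 0.2011 0.066 ]]
[[229, 229, 55, 13, 476]]
((255.81423950195312, 235.36398315429688), (9.355998039245605, 54.230133056640625), 85.03025817871094) [[0.5314 0.2019 0.0632 0.0031]]
((531.2796630859375, 206.78536987304688), (156.61068725585938, 55.44673538208008), 16.86574935913086)
[[185.4026 237.4392]
 [167.4215 243.1563]
 [171.0205 187.5722]
 [153.3806 193.0675]] [[281.1891 227.7028]
 [285.6846 236.5648]
 [228.0867 232.5895]
 [230.1306 241.9106]]
```

```bash
python3 - <<'E'
from h import *
T=load('t10');B=load('top0')
d=cv2.absdiff(T['img'],B['img']).max(-1)
for n,(x,y,w,h) in dict(mug=(190,145,28,32),lemon=(320,146,20,26),sciss=(205,240,70,34),base=(290,185,35,75)).items():print(n,(d[y:y+h,x:x+w]>40).mean().round(3))
h=cv2.cvtColor(T['img'],cv2.COLOR_BGR2HSV);m=(h[...,0]>8)&(h[...,0]<25)&(h[...,1]>70)&(h[...,2]>150);m[:,:328]=0;m[:235]=0;m[262:]=0;m[:,380:]=0
ys,xs=np.nonzero(m);print('handle',xs.max(),ys[xs>xs.max()-4].mean(),plane(T,[[xs.max()+.5,ys[xs>xs.max()-4].mean()]],.056))
E
```

```text
mug 0.0
lemon 0.0
sciss 0.0
base 0.435
handle 362 248.1851851851852 [[ 0.42721743 -0.38006134  0.056     ]]
```

Everything checks out: the bead end has moved 55 mm, so the wedge is at its stop, and the mug, lemon and scissors haven't moved.

```bash
python3 -c "
from bench import r
print(r.hand_in())"
```

```text
the job is handed in; nothing more can be done
None
```

The job is handed in at about 30 s: the stone sits level, cream side up, on the steel stand between the guides, with the wedge drawn to its stop and the mug, lemon and scissors unmoved; no verdict was returned.

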